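# Find the soft pinch-roller spring on the lever spring tester

### The job

The cutter on this table feeds crooked because one of its two look-alike pinch-roller springs has gone soft; one stands on the seat under the lever of the small spring tester, the other on the tester's spare pin. Pull the lever down until the spring under it carries 25 N, hold it so for about a second without ever loading it beyond 32 N, then put the lever all the way back up and see where it has left the drag pointer: above the long reference line of the gauge the tested spring is sound and the waiting one is the soft one, below the line the tested spring is the soft one. Place the soft spring in the white saucer and leave the sound one standing on the pin where it stood; do not disturb the mug or the tin.

Things in the scene. Friction and masses are not known exactly. Their poses are not given: they have to be found in the camera images.
- tester: Lever spring tester: grey base plate 140 x 192 mm, top 12 mm above the table. Origin: on the table straight under the axis of the test seat. z up; y from the seat towards the lever's hinge; x away from the lever's grip side, towards the gauge plate. Fixed to the table. Plate spans x -90 to +50 mm, y -70 to +122 mm. The hinge bracket is 44 mm wide and 75 mm high.
- seat (a point): Test seat under the lever, where the underside of a spring stands: 14 mm above the table. A round pin 14 mm thick, 8 mm tall with a chamfered tip, rises from it and holds the spring (inside 18 mm) in place.
- park (a point): Spare seat with the same pin at the same height, at x -60, y +10 mm in the tester's frame; the second spring waits here.
- hinge (a point): Middle of the lever's hinge, at x 0, y +85, z +61 mm in the tester's frame. The hinge axis is the tester's x axis.
- lever (a joint): Lever angle: 0 = raised and leaning back 0.35 rad past upright against its stop by its weight; grows as it is pulled down towards -y of the tester. 1.92 = level. The foot meets an unloaded spring at about 1.72. The hinge is damped (0.12 N m s/rad) and almost free of friction; past upright it sinks by its own weight. The drag pointer is met at about 1.81. It can go no lower than 2.10.
- handle (a point): Middle of the lever's round black rubber grip: a bar 16 mm thick, 60 mm long, along the tester's x axis, 170 mm from the hinge and 44 mm to the -x side of the lever blade (8 x 16 mm steel). It can be gripped across or pushed down from above. The foot presses at half the grip's radius: spring load = 2 x downward push here + 1 N (lever weight less pointer drag).
- mark (a point): Long dark reference line on the upright aluminium gauge plate (26 mm wide, top 80 mm above the table) that stands by the weight of its steel foot (0.5 kg, 22 x 40 mm) on the base plate behind the lever, on the tester's +x side, at x +25, y -40 mm of the tester: the line is 59 mm above the table. At 25 N a sound spring leaves the needle about 5 mm above this line, a soft one about 5 mm below.
- pointer (a joint): Drag pointer on the gauge plate: a small dark slider that a pin on the lever, 125 mm from the hinge, pushes down as the spring gives, and that stays at the lowest point reached when the lever goes up again. 0 = its top position, 14 mm above the reference line; grows downwards; 0.014 = at the line (lever level). Needs 0.4 N to move.
- needle (a point): Upper edge of the drag pointer's needle; compare its height with the mark.
- foot: Rounded steel foot under the lever, 85 mm from the hinge, that presses on the spring.
- spring_1_mid (a point): Centre (half-way up, 25 mm above its underside) of one of the two steel compression springs: 24 mm outside, 50 mm long free, ends ground flat, about 50 g. Stands upright, axis = z. One spring has a rate of about 2.0 N/mm (sound), the other about 1.2 N/mm (soft); which one stands where is not known. Neither gets shorter than 25 mm.
- spring_2_mid (a point): Centre of the other spring, of the same looks and size.
- saucer: Loose white ceramic saucer bowl, 116 mm wide, 24 mm high, flat inner floor about 5 mm above the table and 60 mm wide, sides sloping out; origin at the centre of its underside.
- coffee_mug: White mug, 97 mm high, bystander.
- flux_tin: Round white tin, 90 mm wide, 32 mm high, bystander.

How it is judged (in metres and radians):
On the way, in this order (a step that is already met when the one before it is completed fails the run):
1. the spring under the lever is held at 25 N (22 to 28 N) for half a second ((contact force between spring_1 and foot between 22 and 28 N or contact force between spring_2 and foot between 22 and 28 N)), for 0.5 s.
2. the lever is put back up past upright (value of joint lever below 0.15 rad), for 0.2 s.
At the end, for the whole second after the job is handed in: Soft spring at rest in the saucer (within 50 mm of its centre, below 50 mm): the tested one if the pointer was left below the line (over 0.0145), else the other. Sound one upright, down on the pin where it stood (8 mm, 0.15 rad). Lever back up (under 0.15 rad) (value of joint lever below 0.15 rad and ((horizontal distance between spring_1_mid and saucer below 0.05 m and height (world z) of spring_1_mid below 0.05 m and linear speed of spring_1 below 0.02 m/s and horizontal distance between spring_2_mid and park below 0.008 m and height (world z) of spring_2_mid below 0.043 m and angle between spring_2_mid's own z axis and vertical below 0.15 rad and value of joint pointer above 0.0145 m) or (horizontal distance between spring_1_mid and saucer below 0.05 m and height (world z) of spring_1_mid below 0.05 m and linear speed of spring_1 below 0.02 m/s and horizontal distance between spring_2_mid and seat below 0.008 m and height (world z) of spring_2_mid below 0.043 m and angle between spring_2_mid's own z axis and vertical below 0.15 rad and value of joint pointer below 0.0145 m) or (horizontal distance between spring_2_mid and saucer below 0.05 m and height (world z) of spring_2_mid below 0.05 m and linear speed of spring_2 below 0.02 m/s and horizontal distance between spring_1_mid and park below 0.008 m and height (world z) of spring_1_mid below 0.043 m and angle between spring_1_mid's own z axis and vertical below 0.15 rad and value of joint pointer above 0.0145 m) or (horizontal distance between spring_2_mid and saucer below 0.05 m and height (world z) of spring_2_mid below 0.05 m and linear speed of spring_2 below 0.02 m/s and horizontal distance between spring_1_mid and seat below 0.008 m and height (world z) of spring_1_mid below 0.043 m and angle between spring_1_mid's own z axis and vertical below 0.15 rad and value of joint pointer below 0.0145 m))); the robot touches nothing.
It fails at once if a spring is loaded beyond 32 N by the lever (contact force between any of spring_1, spring_2 and foot above 32 N).
It fails at once if the mug or the tin is moved by more than 20 mm (distance of any of coffee_mug, flux_tin from where it was at the start of the episode above 0.02 m).
It also fails if it takes over 72 s, if anything falls off the work surface, if the arm or the gripper's body presses on something with over 40 N, if the wrist force passes 120 N, or if a joint passes its speed limit or range.

### The arm

A 6-joint arm with a two-finger parallel gripper is mounted at the origin on the work surface; the furniture and walls round the work are solid. World frame = base frame: x ahead of the robot, y to its left, z up, the work surface at z = 0. Lengths are in mm, angles in rad, forces in N, time in s.
With the tool pointing down it reaches from about 300 to 775 mm from the base axis. Payload 14.6 kg.
Tool frame: the origin (TCP) lies at the very end of the fingers, on their centre line; the grasp point (between the pads) lies 19 mm behind it; z points along the fingers, y is the line along which they close (so a half turn about z gives the same grasp; the last joint's range is limited). The gripper opens to 94 mm and grips with 3 to 60 N. Pads are 16 mm wide; open, the fingers measure 119 mm over their backs; the gripper's body (75 mm by 177 mm) begins 78 mm behind the grasp point.
Start: joints at [-1.209, 0.3, 1.521, -0, 1.321, -0.067], TCP at [228.671, -500.199, 205.446] pointing down, gripper open.
Joint ranges: [-3.03, 3.03], [-0.79, 2.21], [0.23, 2.52], [-1.04, 4.18], [0, 3.07], [-2.55, 2.55]. Speed limits (rad/s): [2.22, 2.22, 2.57, 3.14, 3.14, 3.14].

### API

Orientations are given as [roll, pitch, yaw] about the fixed x, y, z axes, in that order (R = Rz(yaw) Ry(pitch) Rx(roll)).
In Python, from cell import manip gives the robot as it stands. The module is installed in compiled form; this text tells all that it offers.
- The arm moves only by the shell command python3 -m inch 'ROWS' [FORCE]. ROWS is JSON, a list of rows, each an object of numbers: "gripper": the opening, from 0 (shut) to 1 (fully open); "dx", "dy", "dz": the shift along the world's x, y, z in m; "wx", "wy", "wz": the turn, a rotation vector about the world's x, y, z in degrees. A call has exactly 5 rows; each row is the pose to reach, as a shift and turn from the pose commanded when the call began; what a row does not reach only later rows make up. A row lasts 1/12 s, in which the tool goes at most 41.7 mm and 7.16 degrees, less where a joint would pass 70% of its speed; a pose out of reach is approached as far as the arm can. A call with a gripper value outside its range is refused whole. The fingers move at their own pace and stop on an object; FORCE is the grip in N (left out, the last holds). Time passes only in rows, so rows that repeat a pose let the fingers close, or fill a call up. It gives the time, the measured TCP pose, the force, the opening and the grip force at its end, in the units of the state.
- manip.read_state(): the state, without advancing time (a new reading comes with each control period).
- manip.camera(name): name is "scene" or "top" or "wrist"; returns the picture (420x560x3 uint8, blue, green, red); there is no depth.
- manip.camera_info(name): a dict with "camera_matrix" (3x3 intrinsics, pixels), "R" (3x3) and "t" (3): a world point X has camera coordinates R X + t; the wrist camera has in their place "tool_from_camera" (4x4, takes a point from camera to tool coordinates, whose origin is the TCP and whose axes are the flange's). Camera axes: x right, y down, z forward; pixel columns grow to the right and rows downward; lengths in mm; the calibration is good to about 2 mm. A picture is of the moment at which its call begins: read the wrist's pose just before it. camera_info takes no time and is no camera call.
- manip.sign_off(): hands the job in; it is judged then, once.
The state is a dict: "clock": time; "joints": joint angles; "qd": joint speeds; "effort": joint torques, N m; "eef_pos": TCP position; "eef_rot": TCP orientation; "wrist_force": force on the tool from outside, world axes, zero at the start; "moment": the same for the moment, N m; "finger_gap": finger opening in mm; "finger_force": force on a finger pad.
Only numpy, scipy, OpenCV 4.12 (cv2) and the standard library are available. Lean on these libraries where they do the work, as an engineer would, in place of code of your own. Each camera call takes 0.05 s, during which the arm holds its last target. There are 200 camera calls.

## Working session

There is one attempt and no reset: what is moved stays moved. The work goes in short steps, Python scripts to look and compute and a shell command to move; the robot and the scene stay as the last step left them, time stands still between calls to the robot, and variables do not carry over. Pictures are saved under pics/ and viewed, at most 10 in all, crops included, and the job is handed in when it is done.

```bash
mkdir -p pics; python3 - <<'E'
from cell import manip
import cv2, numpy as np
np.set_printoptions(precision=4,suppress=True)
s=manip.read_state(); print(s)
ims=[manip.camera(n) for n in("scene","top")]
for n,i in zip(("scene","top"),ims):
    cv2.imwrite(f"pics/{n}0.png",i); print(n,manip.camera_info(n))
print(manip.camera_info("wrist"))
E
```

```text
{'clock': 0.0, 'joints': array([-1.2086,  0.3005,  1.5216,  0.    ,  1.3207, -0.0667]), 'qd': array([ 0.    ,  0.0009,  0.0022,  0.0011, -0.0002,  0.0006]), 'effort': array([  0.    , -53.1807, -35.2739,   0.0709,   0.0244,  -0.0001]), 'eef_pos': array([ 228.5688, -499.9743,  204.8943]), 'eef_rot': array([-3.1404, -0.0001,  0.4288]), 'wrist_force': array([ 0.7824, -0.0015,  0.4309]), 'moment': array([-0.0724, -0.0204, -0.008 ]), 'finger_force': 0.0, 'finger_gap': 94.55291726108925}
scene {'camera_matrix': array([[390.7203,   0.    , 282.9164],
       [  0.    , 390.7203, 211.1739],
       [  0.    ,   0.    ,   1.    ]]), 'R': array([[-0.7718, -0.6358, -0.0075],
       [-0.3497,  0.4344, -0.8301],
       [ 0.531 , -0.6381, -0.5576]]), 't': array([459.7545, 297.9644, 643.6826])}
top {'camera_matrix': array([[409.9822,   0.    , 275.8875],
       [  0.    , 409.9822, 208.4285],
       [  0.    ,   0.    ,   1.    ]]), 'R': array([[ 0.0012, -0.9999,  0.0104],
       [-0.9819, -0.0032, -0.1893],
       [ 0.1893, -0.01  , -0.9819]]), 't': array([ 45.0437, 571.2893, 875.5328])}
{'camera_matrix': array([[320.5846,   0.    , 284.0294],
       [  0.    , 320.5846, 210.1608],
       [  0.    ,   0.    ,   1.    ]]), 'tool_from_camera': array([[  -0.0007,   -0.9692,   -0.2465,   71.6727],
       [   1.    ,   -0.0007,    0.0003,   -1.0878],
       [  -0.0005,   -0.2465,    0.9692, -178.886 ],
       [   0.    ,    0.    ,    0.    ,    1.    ]])}
```

View pics/scene0.png

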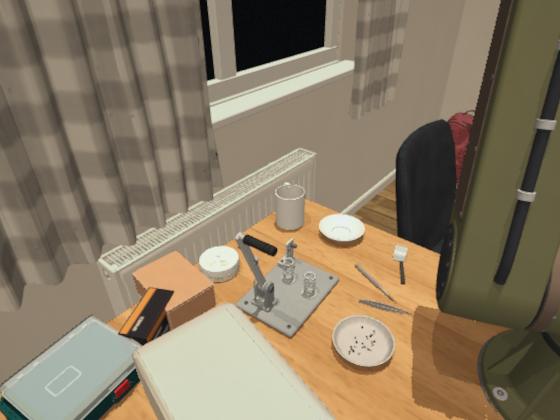

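View pics/top0.png

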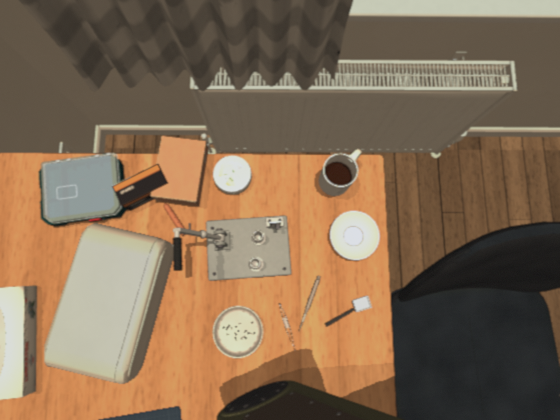

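The scene view shows the raised lever, with its black grip at about (262,245), both springs at (288,268) and (309,283), and the mug, tin and white saucer at (342,229). In the top view the plate covers (206–290, 217–278), with springs at (259,238) on the seat and (256,265) on the park pin. The gauge is at (275,222), the saucer at (354,235) and the grip at (178,253).

```bash
cat > h.py <<'E'
from cell import manip
import cv2, numpy as np
from scipy.spatial.transform import Rotation as Ro
np.set_printoptions(precision=2,suppress=True)
def cam(n):
    c=manip.camera_info(n); K=c["camera_matrix"]
    if n=="wrist":
        s=manip.read_state(); T=np.eye(4); T[:3,:3]=Ro.from_euler("xyz",s["eef_rot"]).as_matrix(); T[:3,3]=s["eef_pos"]
        T=T@c["tool_from_camera"]; return K,T[:3,:3],T[:3,3]
    return K,c["R"].T,-c["R"].T@c["t"]
def ray(C,uv,z):
    K,R,o=C; uv=np.atleast_2d(np.float64(uv))
    d=(R@np.linalg.inv(K)@np.c_[uv,np.ones(len(uv))].T).T
    return o+d*((z-o[2])/d[:,2])[:,None]
def proj(C,X):
    K,R,o=C; p=(K@R.T@(np.atleast_2d(X)-o).T).T; return p[:,:2]/p[:,2:]
E
python3 - <<'E'
from h import *
im=cv2.imread("pics/top0.png"); C=cam("top")
hsv=cv2.cvtColor(im,cv2.COLOR_BGR2HSV)
def big(m,box):
    q=np.zeros_like(m); x0,y0,x1,y1=box; q[y0:y1,x0:x1]=m[y0:y1,x0:x1]
    c,_=cv2.findContours(q,cv2.RETR_EXTERNAL,cv2.CHAIN_APPROX_NONE); return max(c,key=cv2.contourArea)[:,0]
g=((hsv[...,1]<90)*255).astype(np.uint8)
c=big(cv2.morphologyEx(g,cv2.MORPH_OPEN,np.ones((15,15))),(198,210,300,285))
P=ray(C,c,12)[:,:2].astype(np.float32); r=cv2.minAreaRect(P); print("plate",r, cv2.boxPoints(r))
for n,b,z in(("saucer",(325,205,385,265),24),("tin",(208,150,255,197),32)):
    P=ray(C,big(g,b),z)[:,:2].astype(np.float32); print(n,cv2.minEnclosingCircle(P),cv2.fitEllipse(P))
for n,uv,z in(("seat",(259,237),64),("park",(256,264),64),("gauge",(275,219),80)): print(n,ray(C,uv,z))
cv2.imwrite("pics/c.png",cv2.resize(im[190:290,160:300],None,fx=5.7,fy=5.7,interpolation=cv2.INTER_CUBIC))
E
```

```text
plate ((487.47393798828125, 111.23728942871094), (138.389404296875, 190.2905731201172), 4.2709174156188965) [[411.39 200.97]
 [425.56  11.2 ]
 [563.56  21.51]
 [549.39 211.27]]
saucer ((515.8004760742188, -135.44427490234375), 58.98431396484375) ((515.4056396484375, -135.66116333007812), (114.92234802246094, 116.0724868774414), 25.693439483642578)
tin ((657.4064331054688, 151.05967712402344), 47.57862091064453) ((658.0381469726562, 150.0853271484375), (89.24728393554688, 93.06014251708984), 105.01831817626953)
seat [[504.8  83.7  64. ]]
park [[445.48  89.73  64.  ]]
gauge [[542.62  48.48  80.  ]]
```

View pics/c.png

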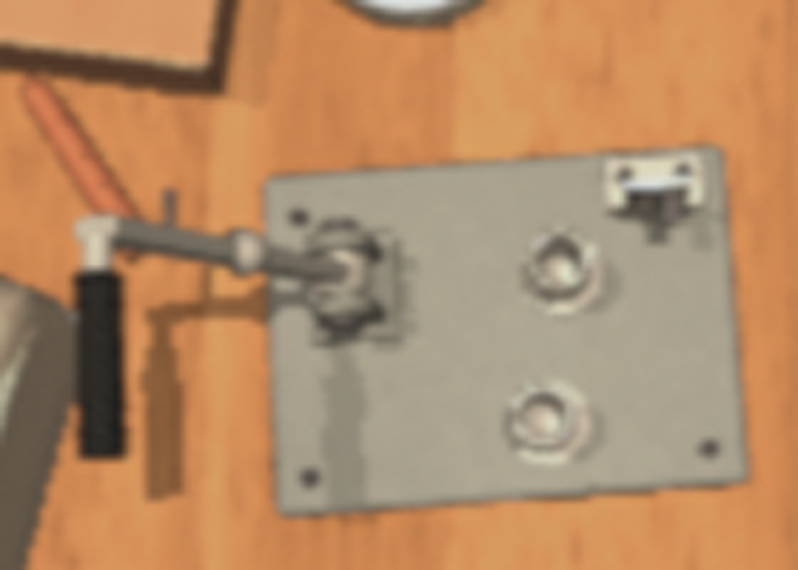

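Tester fit: seat ≈ (509,86.5) with yaw ≈ 4.3°, consistent with the clicked springs. Next I compute the waypoints.

```bash
cat >> h.py <<'E'
O=np.array([509.3,86.7,0.]); a=np.deg2rad(4.27); XA=np.array([np.cos(a),np.sin(a),0]); YA=np.array([-np.sin(a),np.cos(a),0])
def tw(x,y,z): return O+x*XA+y*YA+np.array([0,0,z])
def grip(th): b=th-.35; return tw(-44,85-170*np.sin(b),61+170*np.cos(b))
def st():
    s=manip.read_state(); print("t",s["clock"],"tcp",s["eef_pos"],s["eef_rot"],"F",s["wrist_force"],"M",s["moment"],"gap",s["finger_gap"],"ff",s["finger_force"]); return s
E
python3 - <<'E'
from h import *
C=cam("top")
print("grip model",grip(0),"seen",ray(C,(177.5,254),221),"seat",tw(0,0,64),ray(C,(258.2,235.3),64),"park",tw(-60,10,64),ray(C,(256,264),64))
for th in (0,.3,.6,.9,1.2,1.5,1.72,1.92): print(th,grip(th))
E
python3 -m inch '[{"dz":0.03,"dy":0.02,"wz":-7,"gripper":0.38},{"dz":0.06,"dx":0.02,"dy":0.06,"wz":-14,"gripper":0.38},{"dz":0.06,"dx":0.04,"dy":0.1,"wz":-20.3,"gripper":0.38},{"dz":0.06,"dx":0.06,"dy":0.14,"wz":-20.3,"gripper":0.38},{"dz":0.06,"dx":0.08,"dy":0.175,"wz":-20.3,"gripper":0.38}]' 10
```

```text
grip model [454.75 226.32 220.69] seen [[454.45 226.04 221.  ]] seat [509.3  86.7  64. ] [[508.58  85.51  64.  ]] park [448.72  92.2   64.  ] [[445.48  89.73  64.  ]]
0 [454.75 226.32 220.69]
0.3 [458.46 176.66 230.79]
0.6 [462.22 126.25 225.72]
0.9 [465.71  79.58 205.93]
1.2 [468.6   40.82 173.2 ]
1.5 [470.65  13.45 130.44]
1.72 [471.5    2.07  94.91]
1.92 [471.75  -1.34  61.14]validation failed for argument at $[0]...
```

```bash

python3 -m inch '[{"gripper":0.38,"dx":0.0,"dy":0.02,"dz":0.03,"wx":0,"wy":0,"wz":-7},{"gripper":0.38,"dx":0.02,"dy":0.06,"dz":0.06,"wx":0,"wy":0,"wz":-14},{"gripper":0.38,"dx":0.04,"dy":0.1,"dz":0.06,"wx":0,"wy":0,"wz":-20.3},{"gripper":0.38,"dx":0.06,"dy":0.14,"dz":0.06,"wx":0,"wy":0,"wz":-20.3},{"gripper":0.38,"dx":0.08,"dy":0.175,"dz":0.06,"wx":0,"wy":0,"wz":-20.3}]' 10
```

```text
clock: 0.52
eef_pos: [301.5, -336.9, 265.6]
eef_rot: [3.141, -0.0, 0.073]
wrist_force: [1.6, 0.2, -0.5]
finger_gap: 64.0
finger_force: 0.0
```

```bash

python3 -m inch '[{"gripper":0.38,"dx":0.01,"dy":0.037,"dz":0,"wx":0,"wy":0,"wz":0},{"gripper":0.38,"dx":0.02,"dy":0.074,"dz":0,"wx":0,"wy":0,"wz":0},{"gripper":0.38,"dx":0.03,"dy":0.111,"dz":0,"wx":0,"wy":0,"wz":0},{"gripper":0.38,"dx":0.04,"dy":0.148,"dz":0,"wx":0,"wy":0,"wz":0},{"gripper":0.38,"dx":0.05,"dy":0.185,"dz":0,"wx":0,"wy":0,"wz":0}]' >/dev/null
python3 -m inch '[{"gripper":0.38,"dx":0.01,"dy":0.037,"dz":0,"wx":0,"wy":0,"wz":0},{"gripper":0.38,"dx":0.02,"dy":0.074,"dz":0,"wx":0,"wy":0,"wz":0},{"gripper":0.38,"dx":0.03,"dy":0.111,"dz":0,"wx":0,"wy":0,"wz":0},{"gripper":0.38,"dx":0.04,"dy":0.148,"dz":0,"wx":0,"wy":0,"wz":0},{"gripper":0.38,"dx":0.05,"dy":0.185,"dz":0,"wx":0,"wy":0,"wz":0}]' >/dev/null
python3 -m inch '[{"gripper":0.38,"dx":0.01,"dy":0.037,"dz":0,"wx":0,"wy":0,"wz":0},{"gripper":0.38,"dx":0.02,"dy":0.074,"dz":0,"wx":0,"wy":0,"wz":0},{"gripper":0.38,"dx":0.03,"dy":0.111,"dz":0,"wx":0,"wy":0,"wz":0},{"gripper":0.38,"dx":0.04,"dy":0.148,"dz":0,"wx":0,"wy":0,"wz":0},{"gripper":0.38,"dx":0.046,"dy":0.181,"dz":0,"wx":0,"wy":0,"wz":0}]' 
python3 - <<'E'
from h import *
s=st(); C=cam("wrist"); im=manip.camera("wrist"); p=proj(C,grip(0)); print(p)
cv2.circle(im,tuple(int(v) for v in p[0]),3,(0,0,255),-1); cv2.imwrite("pics/w1.png",im)
E
```

```text
clock: 1.77
eef_pos: [447.5, 214.8, 264.9]
eef_rot: [3.142, 0.0, 0.075]
wrist_force: [0.5, -0.4, -0.4]
finger_gap: 35.5
finger_force: 0.0
t 1.7667 tcp [447.46 214.82 264.92] [3.14 0.   0.08] F [ 0.54 -0.44 -0.42] M [-0.01  0.01 -0.03] gap 35.54111712160629 ff 0.0
[[270.48 218.77]]
```

View pics/w1.png

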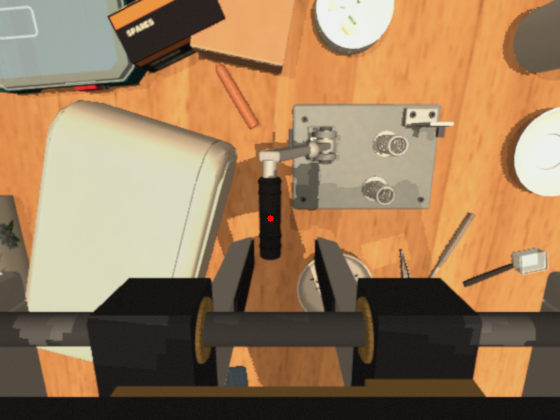

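The predicted bar centre (270,218) lies right on the grip, so the model is good. I'll descend around the bar and cage it down along the arc.

```bash

python3 -m inch '[{"gripper":0.38,"dx":0,"dy":0,"dz":0,"wx":0,"wy":0,"wz":0},{"gripper":0.38,"dx":0,"dy":0,"dz":-0.015,"wx":0,"wy":0,"wz":0},{"gripper":0.38,"dx":0,"dy":0,"dz":-0.03,"wx":0,"wy":0,"wz":0},{"gripper":0.38,"dx":0,"dy":0,"dz":-0.045,"wx":0,"wy":0,"wz":0},{"gripper":0.38,"dx":0,"dy":0,"dz":-0.058,"wx":0,"wy":0,"wz":0}]'
python3 -m inch '[{"gripper":0.38,"dx":0,"dy":0,"dz":0,"wx":0,"wy":0,"wz":0},{"gripper":0.38,"dx":0,"dy":0,"dz":0,"wx":0,"wy":0,"wz":0},{"gripper":0.38,"dx":0.001,"dy":-0.01,"dz":0.003,"wx":0,"wy":0,"wz":0},{"gripper":0.38,"dx":0.002,"dy":-0.02,"dz":0.005,"wx":0,"wy":0,"wz":0},{"gripper":0.38,"dx":0.002,"dy":-0.03,"dz":0.006,"wx":0,"wy":0,"wz":0}]'
```

```text
clock: 2.23
eef_pos: [447.8, 212.1, 208.1]
eef_rot: [-3.14, -0.003, 0.074]
wrist_force: [-0.1, -0.1, 0.8]
finger_gap: 35.8
finger_force: 0.2
clock: 2.65
eef_pos: [449.8, 181.3, 214.4]
eef_rot: [-3.141, -0.001, 0.074]
wrist_force: [0.6, 0.2, 0.1]
finger_gap: 36.2
finger_force: 0.4
```

```bash

python3 -m inch '[{"gripper":0.38,"dx":0.002,"dy":-0.011,"dz":0.001,"wx":0,"wy":0,"wz":0},{"gripper":0.38,"dx":0.004,"dy":-0.022,"dz":0,"wx":0,"wy":0,"wz":0},{"gripper":0.38,"dx":0.006,"dy":-0.033,"dz":-0.001,"wx":0,"wy":0,"wz":0},{"gripper":0.38,"dx":0.008,"dy":-0.044,"dz":-0.004,"wx":0,"wy":0,"wz":0},{"gripper":0.38,"dx":0.01,"dy":-0.055,"dz":-0.008,"wx":0,"wy":0,"wz":0}]'
python3 -m inch '[{"gripper":0.38,"dx":0.001,"dy":-0.01,"dz":-0.003,"wx":0,"wy":0,"wz":0},{"gripper":0.38,"dx":0.002,"dy":-0.02,"dz":-0.007,"wx":0,"wy":0,"wz":0},{"gripper":0.38,"dx":0.003,"dy":-0.029,"dz":-0.011,"wx":0,"wy":0,"wz":0},{"gripper":0.38,"dx":0.004,"dy":-0.038,"dz":-0.015,"wx":0,"wy":0,"wz":0},{"gripper":0.38,"dx":0.004,"dy":-0.047,"dz":-0.02,"wx":0,"wy":0,"wz":0}]'
python3 -m inch '[{"gripper":0.38,"dx":0.001,"dy":-0.008,"dz":-0.006,"wx":0,"wy":0,"wz":0},{"gripper":0.38,"dx":0.001,"dy":-0.016,"dz":-0.012,"wx":0,"wy":0,"wz":0},{"gripper":0.38,"dx":0.002,"dy":-0.024,"dz":-0.018,"wx":0,"wy":0,"wz":0},{"gripper":0.38,"dx":0.002,"dy":-0.032,"dz":-0.025,"wx":0,"wy":0,"wz":0},{"gripper":0.38,"dx":0.003,"dy":-0.039,"dz":-0.033,"wx":0,"wy":0,"wz":0}]'
python3 - <<'E'
from h import *
st(); C=cam("scene"); im=manip.camera("scene"); cv2.imwrite("pics/s2.png",cv2.resize(im[150:350,200:400],None,fx=3,fy=3)); print([(proj(C,grip(t))-[200,150])*3 for t in (.6,.9,1.2,1.5)])
E
```

```text
clock: 3.07
eef_pos: [459.6, 126.2, 205.1]
eef_rot: [3.142, -0.0, 0.074]
wrist_force: [0.4, -0.0, 0.6]
finger_gap: 35.6
finger_force: 0.2
clock: 3.48
eef_pos: [463.5, 79.6, 184.9]
eef_rot: [3.142, -0.0, 0.075]
wrist_force: [0.4, 0.7, -0.2]
finger_gap: 35.5
finger_force: 0.1
clock: 3.9
eef_pos: [466.3, 40.7, 151.7]
eef_rot: [3.142, -0.0, 0.074]
wrist_force: [0.5, 0.3, 0.3]
finger_gap: 35.5
finger_force: 0.0
t 3.9 tcp [466.34  40.69 151.68] [ 3.14 -0.    0.07] F [0.46 0.33 0.3 ] M [ 0.01  0.03 -0.02] gap 35.54927447689319 ff 0.0
[array([[284.87, 190.02]]), array([[326.58, 181.45]]), array([[356.57, 195.77]]), array([[374.24, 228.15]])]
```

View pics/s2.png

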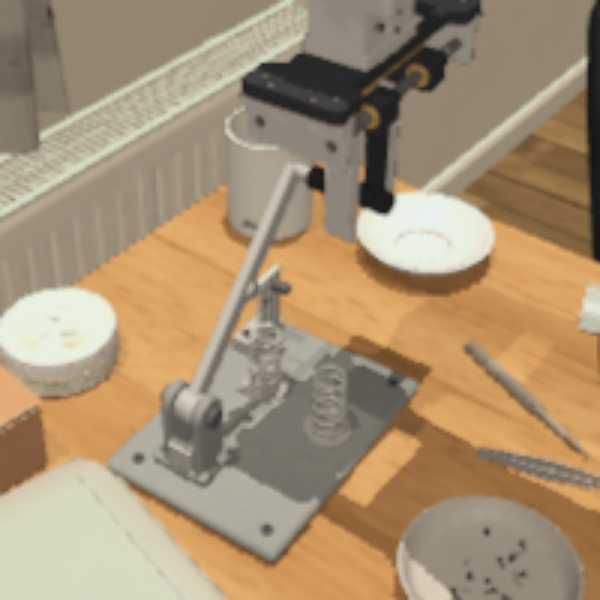

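The bar is inside the fingers at about (345,188) and following. I'll continue down to the spring, then retract and close.

```bash

python3 -m inch '[{"gripper":0.38,"dx":0.001,"dy":-0.006,"dz":-0.008,"wx":0,"wy":0,"wz":0},{"gripper":0.38,"dx":0.001,"dy":-0.012,"dz":-0.016,"wx":0,"wy":0,"wz":0},{"gripper":0.38,"dx":0.002,"dy":-0.018,"dz":-0.025,"wx":0,"wy":0,"wz":0},{"gripper":0.38,"dx":0.002,"dy":-0.023,"dz":-0.034,"wx":0,"wy":0,"wz":0},{"gripper":0.38,"dx":0.002,"dy":-0.027,"dz":-0.043,"wx":0,"wy":0,"wz":0}]'
python3 -m inch '[{"gripper":0.38,"dx":0.001,"dy":-0.003,"dz":-0.008,"wx":0,"wy":0,"wz":0},{"gripper":0.38,"dx":0.001,"dy":-0.006,"dz":-0.016,"wx":0,"wy":0,"wz":0},{"gripper":0.38,"dx":0.001,"dy":-0.009,"dz":-0.024,"wx":0,"wy":0,"wz":0},{"gripper":0.38,"dx":0.001,"dy":-0.011,"dz":-0.032,"wx":0,"wy":0,"wz":0},{"gripper":0.38,"dx":0.001,"dy":-0.011,"dz":-0.032,"wx":0,"wy":0,"wz":0}]'
python3 -m inch '[{"gripper":0.38,"dx":0,"dy":0,"dz":0,"wx":0,"wy":0,"wz":0},{"gripper":0.38,"dx":0,"dy":0,"dz":0.01,"wx":0,"wy":0,"wz":0},{"gripper":0.38,"dx":0,"dy":0,"dz":0.03,"wx":0,"wy":0,"wz":0},{"gripper":0.38,"dx":0,"dy":0,"dz":0.05,"wx":0,"wy":0,"wz":0},{"gripper":0,"dx":0,"dy":0,"dz":0.05,"wx":0,"wy":0,"wz":0}]'
python3 -m inch '[{"gripper":0,"dx":0,"dy":0,"dz":0,"wx":0,"wy":0,"wz":0},{"gripper":0,"dx":0,"dy":0,"dz":0,"wx":0,"wy":0,"wz":0},{"gripper":0,"dx":0,"dy":0,"dz":0,"wx":0,"wy":0,"wz":0},{"gripper":0,"dx":0,"dy":0,"dz":0,"wx":0,"wy":0,"wz":0},{"gripper":0,"dx":0,"dy":0,"dz":0,"wx":0,"wy":0,"wz":0}]'
python3 - <<'E'
from h import *
s=st(); C=cam("scene"); im=manip.camera("scene"); p=s["eef_pos"]-[0,0,10]
cv2.imwrite("pics/s3.png",cv2.resize(im[150:350,200:400],None,fx=3,fy=3)); print([(proj(C,grip(t))-[200,150])*3 for t in (1.5,1.6,1.72)], grip(1.72))
E
```

```text
clock: 4.37
eef_pos: [468.3, 13.9, 108.3]
eef_rot: [-3.142, 0.0, 0.074]
wrist_force: [0.1, -0.3, -0.4]
finger_gap: 35.6
finger_force: 0.0
clock: 4.78
eef_pos: [468.7, 3.3, 75.7]
eef_rot: [-3.141, 0.002, 0.074]
wrist_force: [0.2, -0.2, -0.4]
finger_gap: 35.7
finger_force: 0.0
clock: 5.2
eef_pos: [471.2, 3.6, 131.9]
eef_rot: [3.141, -0.006, 0.075]
wrist_force: [0.6, 0.7, 0.9]
finger_gap: 31.6
finger_force: 0.0
clock: 5.62
eef_pos: [469.1, 3.5, 126.9]
eef_rot: [-3.141, 0.001, 0.075]
wrist_force: [-0.1, 0.2, 0.1]
finger_gap: 1.2
finger_force: 0.0
t 5.6167 tcp [469.11   3.53 126.86] [-3.14  0.    0.07] F [-0.06  0.22  0.06] M [ 0.02  0.03 -0.02] gap 1.24454787941307 ff 0.0
[array([[374.24, 228.15]]), array([[377.48, 242.11]]), array([[379.69, 260.55]])] [471.5    2.07  94.91]
```

View pics/s3.png

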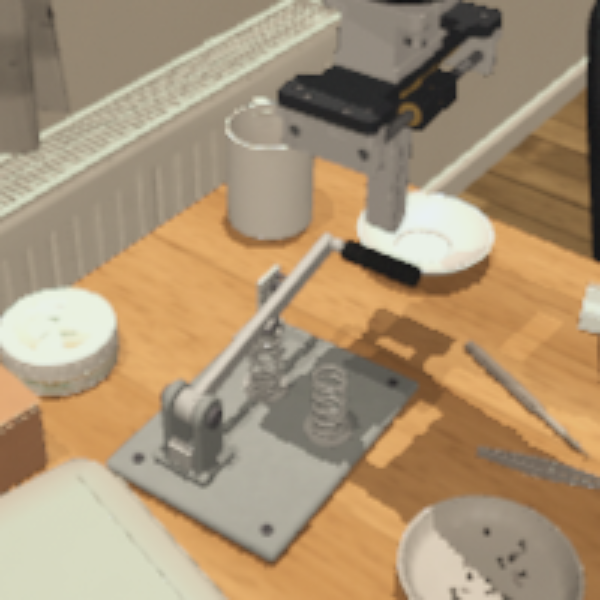

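The bar rests at about (380,262), which matches contact at 1.72. Now pressing down from above.

```bash

python3 -m inch '[{"gripper":0,"dx":0,"dy":0,"dz":-0.008,"wx":0,"wy":0,"wz":0},{"gripper":0,"dx":0,"dy":0,"dz":-0.016,"wx":0,"wy":0,"wz":0},{"gripper":0,"dx":0,"dy":-0.001,"dz":-0.022,"wx":0,"wy":0,"wz":0},{"gripper":0,"dx":0,"dy":-0.001,"dz":-0.026,"wx":0,"wy":0,"wz":0},{"gripper":0,"dx":0,"dy":-0.001,"dz":-0.03,"wx":0,"wy":0,"wz":0}]'
python3 -m inch '[{"gripper":0,"dx":0,"dy":0,"dz":-0.003,"wx":0,"wy":0,"wz":0},{"gripper":0,"dx":0,"dy":0,"dz":-0.006,"wx":0,"wy":0,"wz":0},{"gripper":0,"dx":0,"dy":-0.001,"dz":-0.009,"wx":0,"wy":0,"wz":0},{"gripper":0,"dx":0,"dy":-0.001,"dz":-0.012,"wx":0,"wy":0,"wz":0},{"gripper":0,"dx":0,"dy":-0.001,"dz":-0.012,"wx":0,"wy":0,"wz":0}]'
python3 -c "from h import *;st()"
```

```text
clock: 6.08
eef_pos: [469.2, 2.3, 96.6]
eef_rot: [3.141, 0.001, 0.074]
wrist_force: [-0.7, -2.4, 2.1]
finger_gap: 0.5
finger_force: 1.3
clock: 6.5
eef_pos: [469.6, 1.3, 85.4]
eef_rot: [3.141, -0.001, 0.074]
wrist_force: [-1.6, -2.0, 7.4]
finger_gap: 0.9
finger_force: 3.7
t 6.5 tcp [469.64   1.28  85.36] [ 3.14 -0.    0.07] F [-1.59 -2.03  7.38] M [-0.44  0.3   0.01] gap 0.8532011905410339 ff 3.6872758716344833
```

```bash

python3 -m inch '[{"gripper":0,"dx":0,"dy":0,"dz":-0.002,"wx":0,"wy":0,"wz":0},{"gripper":0,"dx":0,"dy":0,"dz":-0.004,"wx":0,"wy":0,"wz":0},{"gripper":0,"dx":0,"dy":0,"dz":-0.006,"wx":0,"wy":0,"wz":0},{"gripper":0,"dx":0,"dy":0,"dz":-0.008,"wx":0,"wy":0,"wz":0},{"gripper":0,"dx":0,"dy":0,"dz":-0.008,"wx":0,"wy":0,"wz":0}]'
python3 -c "from h import *;st()"
```

```text
clock: 6.92
eef_pos: [469.9, 0.8, 77.9]
eef_rot: [3.14, -0.001, 0.075]
wrist_force: [-3.5, -6.5, 12.1]
finger_gap: 0.8
finger_force: 5.6
t 6.9167 tcp [469.86   0.83  77.85] [ 3.14 -0.    0.07] F [-3.52 -6.54 12.08] M [-1.33  0.56 -0.05] gap 0.7901423368652742 ff 5.612136572599411
```

```bash

python3 -m inch '[{"gripper":0,"dx":0,"dy":0,"dz":0,"wx":0,"wy":0,"wz":0},{"gripper":0,"dx":0,"dy":0,"dz":0,"wx":0,"wy":0,"wz":0},{"gripper":0,"dx":0,"dy":0,"dz":0,"wx":0,"wy":0,"wz":0},{"gripper":0,"dx":0,"dy":0,"dz":0,"wx":0,"wy":0,"wz":0},{"gripper":0,"dx":0,"dy":0,"dz":0,"wx":0,"wy":0,"wz":0}]'
python3 -c "from h import *;st()"
```

```text
clock: 7.33
eef_pos: [469.9, 0.8, 78.1]
eef_rot: [3.14, -0.001, 0.074]
wrist_force: [-2.6, -7.2, 10.9]
finger_gap: 0.4
finger_force: 5.5
t 7.3333 tcp [469.88   0.84  78.12] [ 3.14 -0.    0.07] F [-2.56 -7.15 10.93] M [-1.35  0.64 -0.05] gap 0.3816943767765659 ff 5.520082376897335
```

```bash

python3 -m inch '[{"gripper":0,"dx":0,"dy":0.001,"dz":-0.001,"wx":0,"wy":0,"wz":0},{"gripper":0,"dx":0,"dy":0.001,"dz":-0.0015,"wx":0,"wy":0,"wz":0},{"gripper":0,"dx":0,"dy":0.001,"dz":-0.0015,"wx":0,"wy":0,"wz":0},{"gripper":0,"dx":0,"dy":0.001,"dz":-0.0015,"wx":0,"wy":0,"wz":0},{"gripper":0,"dx":0,"dy":0.001,"dz":-0.0015,"wx":0,"wy":0,"wz":0}]'
python3 -m inch '[{"gripper":0,"dx":0,"dy":0,"dz":0,"wx":0,"wy":0,"wz":0},{"gripper":0,"dx":0,"dy":0,"dz":0,"wx":0,"wy":0,"wz":0},{"gripper":0,"dx":0,"dy":0,"dz":0,"wx":0,"wy":0,"wz":0},{"gripper":0,"dx":0,"dy":0,"dz":0,"wx":0,"wy":0,"wz":0},{"gripper":0,"dx":0,"dy":0,"dz":0,"wx":0,"wy":0,"wz":0}]'
```

```text
clock: 7.75
eef_pos: [470.1, 2.0, 76.8]
eef_rot: [3.141, -0.002, 0.075]
wrist_force: [-1.8, -3.7, 11.9]
finger_gap: 0.5
finger_force: 5.4
clock: 8.17
eef_pos: [470.2, 2.1, 76.8]
eef_rot: [3.141, -0.002, 0.075]
wrist_force: [-2.0, -5.4, 12.0]
finger_gap: 0.5
finger_force: 5.4
```

```bash

python3 -m inch '[{"gripper":0,"dx":0,"dy":0,"dz":0,"wx":0,"wy":0,"wz":0},{"gripper":0,"dx":0,"dy":0,"dz":0,"wx":0,"wy":0,"wz":0},{"gripper":0,"dx":0,"dy":0,"dz":0,"wx":0,"wy":0,"wz":0},{"gripper":0,"dx":0,"dy":0,"dz":0,"wx":0,"wy":0,"wz":0},{"gripper":0,"dx":0,"dy":0,"dz":0,"wx":0,"wy":0,"wz":0}]'
python3 -m inch '[{"gripper":0,"dx":0,"dy":0,"dz":0,"wx":0,"wy":0,"wz":0},{"gripper":0,"dx":0,"dy":0,"dz":0,"wx":0,"wy":0,"wz":0},{"gripper":0,"dx":0,"dy":0,"dz":0,"wx":0,"wy":0,"wz":0},{"gripper":0,"dx":0,"dy":0,"dz":0.005,"wx":0,"wy":0,"wz":0},{"gripper":0,"dx":0,"dy":0,"dz":0.01,"wx":0,"wy":0,"wz":0}]'
python3 -m inch '[{"gripper":0,"dx":0,"dy":0,"dz":0.01,"wx":0,"wy":0,"wz":0},{"gripper":0,"dx":0,"dy":0,"dz":0.02,"wx":0,"wy":0,"wz":0},{"gripper":0,"dx":0,"dy":0,"dz":0.03,"wx":0,"wy":0,"wz":0},{"gripper":0.5,"dx":0,"dy":0,"dz":0.04,"wx":0,"wy":0,"wz":0},{"gripper":0.5,"dx":0,"dy":0,"dz":0.04,"wx":0,"wy":0,"wz":0}]' 5
python3 -m inch '[{"gripper":0.5,"dx":0,"dy":0,"dz":0,"wx":0,"wy":0,"wz":0},{"gripper":0.5,"dx":0,"dy":0,"dz":0,"wx":0,"wy":0,"wz":0},{"gripper":0.5,"dx":0,"dy":0,"dz":0,"wx":0,"wy":0,"wz":0},{"gripper":0.5,"dx":0,"dy":0,"dz":0,"wx":0,"wy":0,"wz":0},{"gripper":0.5,"dx":0,"dy":0,"dz":0,"wx":0,"wy":0,"wz":0}]'
```

```text
clock: 8.58
eef_pos: [470.1, 2.0, 76.8]
eef_rot: [3.141, -0.002, 0.075]
wrist_force: [-1.8, -4.8, 11.6]
finger_gap: 0.4
finger_force: 5.4
clock: 9.0
eef_pos: [470.0, 2.7, 86.5]
eef_rot: [-3.141, -0.002, 0.074]
wrist_force: [0.6, 4.7, 4.9]
finger_gap: 0.1
finger_force: 3.1
clock: 9.42
eef_pos: [470.2, 2.4, 127.9]
eef_rot: [3.141, -0.003, 0.075]
wrist_force: [0.3, 0.3, 0.4]
finger_gap: 10.3
finger_force: 0.0
clock: 9.83
eef_pos: [469.2, 2.5, 125.4]
eef_rot: [-3.142, 0.001, 0.074]
wrist_force: [-0.6, -0.8, -0.2]
finger_gap: 43.5
finger_force: 0.0
```

```bash

python3 -m inch '[{"gripper":0.5,"dx":0,"dy":0,"dz":-0.015,"wx":0,"wy":0,"wz":0},{"gripper":0.5,"dx":0,"dy":0,"dz":-0.03,"wx":0,"wy":0,"wz":0},{"gripper":0.5,"dx":0,"dy":0,"dz":-0.045,"wx":0,"wy":0,"wz":0},{"gripper":0,"dx":0,"dy":0,"dz":-0.05,"wx":0,"wy":0,"wz":0},{"gripper":0,"dx":0,"dy":0,"dz":-0.05,"wx":0,"wy":0,"wz":0}]' 8
python3 -m inch '[{"gripper":0,"dx":0,"dy":0,"dz":0,"wx":0,"wy":0,"wz":0},{"gripper":0,"dx":0,"dy":0,"dz":0,"wx":0,"wy":0,"wz":0},{"gripper":0,"dx":0,"dy":0,"dz":0,"wx":0,"wy":0,"wz":0},{"gripper":0,"dx":0,"dy":0,"dz":0,"wx":0,"wy":0,"wz":0},{"gripper":0,"dx":0,"dy":0,"dz":0,"wx":0,"wy":0,"wz":0}]' 8
```

```text
clock: 10.25
eef_pos: [468.7, 2.5, 74.8]
eef_rot: [-3.141, 0.002, 0.074]
wrist_force: [0.1, 0.1, -0.1]
finger_gap: 37.2
finger_force: 0.0
clock: 10.67
eef_pos: [469.9, 1.1, 76.7]
eef_rot: [3.139, -0.002, 0.075]
wrist_force: [-0.1, -12.4, 2.6]
finger_gap: 15.9
finger_force: 8.0
```

```bash

python3 -m inch '[{"gripper":0,"dx":0,"dy":0.001,"dz":0.007,"wx":0,"wy":0,"wz":0},{"gripper":0,"dx":0,"dy":0.003,"dz":0.014,"wx":0,"wy":0,"wz":0},{"gripper":0,"dx":0,"dy":0.005,"dz":0.021,"wx":0,"wy":0,"wz":0},{"gripper":0,"dx":-0.001,"dy":0.008,"dz":0.028,"wx":0,"wy":0,"wz":0},{"gripper":0,"dx":-0.001,"dy":0.0115,"dz":0.0355,"wx":0,"wy":0,"wz":0}]'
python3 -m inch '[{"gripper":0,"dx":0,"dy":0.004,"dz":0.0095,"wx":0,"wy":0,"wz":0},{"gripper":0,"dx":-0.001,"dy":0.0095,"dz":0.0185,"wx":0,"wy":0,"wz":0},{"gripper":0,"dx":-0.001,"dy":0.015,"dz":0.027,"wx":0,"wy":0,"wz":0},{"gripper":0,"dx":-0.002,"dy":0.021,"dz":0.035,"wx":0,"wy":0,"wz":0},{"gripper":0,"dx":-0.002,"dy":0.0275,"dz":0.043,"wx":0,"wy":0,"wz":0}]'
python3 -m inch '[{"gripper":0,"dx":0,"dy":0.007,"dz":0.0075,"wx":0,"wy":0,"wz":0},{"gripper":0,"dx":-0.001,"dy":0.0145,"dz":0.0145,"wx":0,"wy":0,"wz":0},{"gripper":0,"dx":-0.001,"dy":0.022,"dz":0.021,"wx":0,"wy":0,"wz":0},{"gripper":0,"dx":-0.002,"dy":0.03,"dz":0.027,"wx":0,"wy":0,"wz":0},{"gripper":0,"dx":-0.003,"dy":0.0385,"dz":0.0325,"wx":0,"wy":0,"wz":0}]'
python3 -m inch '[{"gripper":0,"dx":-0.001,"dy":0.009,"dz":0.005,"wx":0,"wy":0,"wz":0},{"gripper":0,"dx":-0.001,"dy":0.018,"dz":0.0095,"wx":0,"wy":0,"wz":0},{"gripper":0,"dx":-0.002,"dy":0.0275,"dz":0.0135,"wx":0,"wy":0,"wz":0},{"gripper":0,"dx":-0.003,"dy":0.037,"dz":0.017,"wx":0,"wy":0,"wz":0},{"gripper":0,"dx":-0.003,"dy":0.0465,"dz":0.02,"wx":0,"wy":0,"wz":0}]'
python3 -m inch '[{"gripper":0,"dx":-0.001,"dy":0.01,"dz":0.0025,"wx":0,"wy":0,"wz":0},{"gripper":0,"dx":-0.002,"dy":0.02,"dz":0.0045,"wx":0,"wy":0,"wz":0},{"gripper":0,"dx":-0.002,"dy":0.03,"dz":0.0055,"wx":0,"wy":0,"wz":0},{"gripper":0,"dx":-0.003,"dy":0.04,"dz":0.0055,"wx":0,"wy":0,"wz":0},{"gripper":0,"dx":-0.004,"dy":0.0505,"dz":0.005,"wx":0,"wy":0,"wz":0}]'
```

```text
clock: 11.08
eef_pos: [469.1, 12.3, 112.8]
eef_rot: [3.138, -0.002, 0.074]
wrist_force: [-0.4, -16.7, 5.4]
finger_gap: 17.4
finger_force: 8.0
clock: 11.5
eef_pos: [467.2, 39.8, 156.5]
eef_rot: [3.138, -0.003, 0.074]
wrist_force: [-4.2, -16.1, 10.3]
finger_gap: 22.0
finger_force: 8.0
clock: 11.92
eef_pos: [464.4, 79.7, 188.7]
eef_rot: [3.14, -0.004, 0.074]
wrist_force: [4.4, -4.3, 3.3]
finger_gap: 15.7
finger_force: 8.0
clock: 12.33
eef_pos: [460.1, 127.3, 207.3]
eef_rot: [-3.142, 0.0, 0.075]
wrist_force: [-1.0, -1.4, 1.9]
finger_gap: 15.6
finger_force: 8.0
clock: 12.75
eef_pos: [456.2, 178.1, 211.7]
eef_rot: [-3.142, 0.0, 0.075]
wrist_force: [2.0, -1.2, -0.4]
finger_gap: 15.9
finger_force: 8.0
```

```bash

python3 -m inch '[{"gripper":0,"dx":-0.001,"dy":0.008,"dz":-0.0005,"wx":0,"wy":0,"wz":0},{"gripper":0,"dx":-0.001,"dy":0.017,"dz":-0.0015,"wx":0,"wy":0,"wz":0},{"gripper":0,"dx":-0.002,"dy":0.025,"dz":-0.003,"wx":0,"wy":0,"wz":0},{"gripper":0,"dx":-0.003,"dy":0.035,"dz":-0.005,"wx":0,"wy":0,"wz":0},{"gripper":0,"dx":-0.003,"dy":0.042,"dz":-0.007,"wx":0,"wy":0,"wz":0}]'
python3 -m inch '[{"gripper":0.45,"dx":0,"dy":0,"dz":0,"wx":0,"wy":0,"wz":0},{"gripper":0.45,"dx":0,"dy":0,"dz":0,"wx":0,"wy":0,"wz":0},{"gripper":0.45,"dx":0,"dy":0,"dz":0,"wx":0,"wy":0,"wz":0},{"gripper":0.45,"dx":0,"dy":0,"dz":0.01,"wx":0,"wy":0,"wz":0},{"gripper":0.45,"dx":0,"dy":0,"dz":0.03,"wx":0,"wy":0,"wz":0}]'
python3 -m inch '[{"gripper":0.45,"dx":0,"dy":0,"dz":0.025,"wx":0,"wy":0,"wz":0},{"gripper":0.45,"dx":0,"dy":0,"dz":0.04,"wx":0,"wy":0,"wz":0},{"gripper":0.45,"dx":-0.02,"dy":-0.02,"dz":0.04,"wx":0,"wy":0,"wz":0},{"gripper":0.45,"dx":-0.04,"dy":-0.04,"dz":0.04,"wx":0,"wy":0,"wz":0},{"gripper":0.45,"dx":-0.06,"dy":-0.06,"dz":0.04,"wx":0,"wy":0,"wz":0}]'
python3 - <<'E'
from h import *
st(); C=cam("scene"); im=manip.camera("scene"); cv2.imwrite("pics/s4.png",im[150:350,200:400]); 
big=cv2.resize(im[225:310,215:335],None,fx=6.5,fy=6.5,interpolation=cv2.INTER_CUBIC)
for z in (59,64,54):
  print(z,proj(C,tw(21,-40,z)),(proj(C,tw(21,-40,z))-[215,225])*6.5)
cv2.imwrite("pics/s5.png",big)
E
```

```text
clock: 13.17
eef_pos: [453.0, 220.0, 204.4]
eef_rot: [3.142, 0.001, 0.075]
wrist_force: [-1.6, -0.3, 1.2]
finger_gap: 15.6
finger_force: 8.0
clock: 13.58
eef_pos: [452.7, 218.4, 234.0]
eef_rot: [3.141, 0.003, 0.074]
wrist_force: [-0.6, -0.1, -0.1]
finger_gap: 42.0
finger_force: 0.0
clock: 14.0
eef_pos: [392.5, 158.1, 275.5]
eef_rot: [-3.141, -0.001, 0.074]
wrist_force: [0.3, -1.1, 0.8]
finger_gap: 42.4
finger_force: 0.0
t 14.0 tcp [392.53 158.11 275.53] [-3.14 -0.    0.07] F [ 0.26 -1.14  0.82] M [ 0.02 -0.   -0.06] gap 42.3669638781039 ff 0.0
59 [[290.61 248.98]] [[491.48 155.9 ]]
64 [[290.62 247.22]] [[491.53 144.44]]
54 [[290.6  250.74]] [[491.43 167.28]]
```

View pics/s5.png

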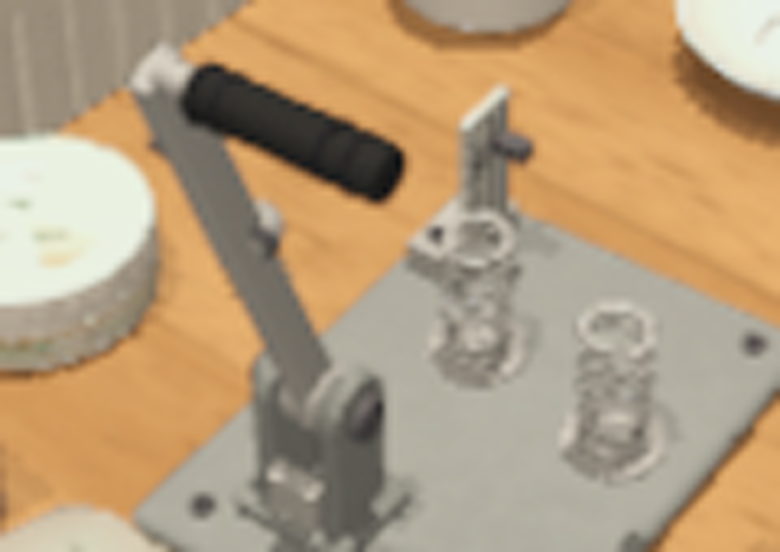

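The pointer knob at (515,147) lies close to where a z≈63 mm point on the gauge projects, above the 59 mm line. The force-travel data also agree: about 25 N at 13 mm, or 1.9 N/mm, so the tested spring is sound and the parked one is soft. I'll move above the park spring and check from close by.

```bash

python3 -m inch '[{"gripper":0.45,"dx":0.014,"dy":-0.016,"dz":0,"wx":0,"wy":0,"wz":0},{"gripper":0.45,"dx":0.028,"dy":-0.032,"dz":-0.02,"wx":0,"wy":0,"wz":0},{"gripper":0.45,"dx":0.042,"dy":-0.048,"dz":-0.05,"wx":0,"wy":0,"wz":0},{"gripper":0.45,"dx":0.055,"dy":-0.066,"dz":-0.085,"wx":0,"wy":0,"wz":0},{"gripper":0.45,"dx":0.055,"dy":-0.066,"dz":-0.12,"wx":0,"wy":0,"wz":0}]'
python3 -m inch '[{"gripper":0.45,"dx":0,"dy":0,"dz":0,"wx":0,"wy":0,"wz":0},{"gripper":0.45,"dx":0,"dy":0,"dz":0,"wx":0,"wy":0,"wz":0},{"gripper":0.45,"dx":0,"dy":0,"dz":0,"wx":0,"wy":0,"wz":0},{"gripper":0.45,"dx":0,"dy":0,"dz":0,"wx":0,"wy":0,"wz":0},{"gripper":0.45,"dx":0,"dy":0,"dz":0,"wx":0,"wy":0,"wz":0}]'
python3 - <<'E'
from h import *
st(); C=cam("wrist"); im=manip.camera("wrist")
for n,x in (("park",tw(-60,10,64)),("seat",tw(0,0,64)),("line",tw(21,-40,59)),("line63",tw(21,-40,63)),("tip",manip.read_state()["eef_pos"])): print(n,proj(C,x))
cv2.imwrite("pics/w2.png",im)
E
```

```text
clock: 14.47
eef_pos: [450.1, 90.6, 154.6]
eef_rot: [3.141, -0.003, 0.072]
wrist_force: [0.7, 1.6, -0.8]
finger_gap: 42.1
finger_force: 0.0
clock: 14.88
eef_pos: [449.0, 93.4, 156.8]
eef_rot: [-3.141, -0.003, 0.075]
wrist_force: [-0.2, 0.0, -0.8]
finger_gap: 42.1
finger_force: 0.0
t 14.8833 tcp [449.    93.44 156.8 ] [-3.14 -0.    0.08] F [-0.19  0.   -0.77] M [ 0.05  0.03 -0.02] gap 42.11685964848562 ff 0.0
park [[286.67 213.35]]
seat [[298.85 143.5 ]]
line [[347.03 117.44]]
line63 [[347.96 117.26]]
tip [[286.11 252.12]]
```

View pics/w2.png

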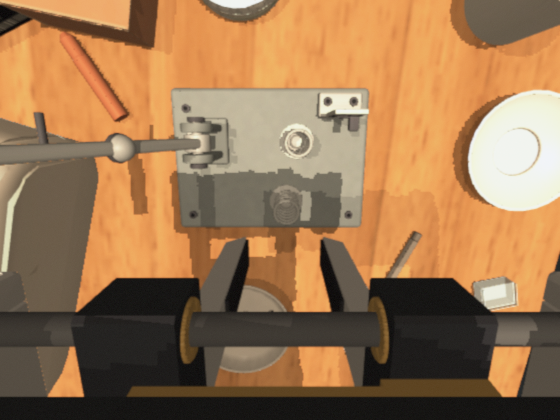

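The seat spring top at (297,141) and the parked one at about (286,210) match predictions to ~2 mm. I'll descend and grasp the parked spring.

```bash

python3 -m inch '[{"gripper":0.45,"dx":0,"dy":-0.001,"dz":-0.015,"wx":0,"wy":0,"wz":0},{"gripper":0.45,"dx":0,"dy":-0.001,"dz":-0.03,"wx":0,"wy":0,"wz":0},{"gripper":0.45,"dx":0,"dy":-0.001,"dz":-0.045,"wx":0,"wy":0,"wz":0},{"gripper":0.45,"dx":0,"dy":-0.001,"dz":-0.06,"wx":0,"wy":0,"wz":0},{"gripper":0.45,"dx":0,"dy":-0.001,"dz":-0.075,"wx":0,"wy":0,"wz":0}]'
python3 -m inch '[{"gripper":0.45,"dx":0,"dy":0,"dz":-0.012,"wx":0,"wy":0,"wz":0},{"gripper":0.45,"dx":0,"dy":0,"dz":-0.024,"wx":0,"wy":0,"wz":0},{"gripper":0.45,"dx":0,"dy":0,"dz":-0.036,"wx":0,"wy":0,"wz":0},{"gripper":0.45,"dx":0,"dy":0,"dz":-0.047,"wx":0,"wy":0,"wz":0},{"gripper":0.1,"dx":0,"dy":0,"dz":-0.047,"wx":0,"wy":0,"wz":0}]' 10
python3 -m inch '[{"gripper":0.1,"dx":0,"dy":0,"dz":0,"wx":0,"wy":0,"wz":0},{"gripper":0.1,"dx":0,"dy":0,"dz":0,"wx":0,"wy":0,"wz":0},{"gripper":0.1,"dx":0,"dy":0,"dz":0,"wx":0,"wy":0,"wz":0},{"gripper":0.1,"dx":0,"dy":0,"dz":0,"wx":0,"wy":0,"wz":0},{"gripper":0.1,"dx":0,"dy":0,"dz":0,"wx":0,"wy":0,"wz":0}]'
```

```text
clock: 15.35
eef_pos: [448.7, 92.3, 80.0]
eef_rot: [-3.142, -0.001, 0.075]
wrist_force: [-0.2, 0.2, -0.0]
finger_gap: 42.2
finger_force: 0.0
clock: 15.77
eef_pos: [447.8, 92.1, 31.9]
eef_rot: [3.142, 0.002, 0.075]
wrist_force: [-1.2, 0.5, -0.3]
finger_gap: 38.4
finger_force: 0.0
clock: 16.18
eef_pos: [448.7, 92.1, 33.4]
eef_rot: [-3.141, -0.001, 0.074]
wrist_force: [0.1, 1.1, 0.5]
finger_gap: 24.3
finger_force: 10.0
```

```bash

python3 -m inch '[{"gripper":0.1,"dx":0,"dy":0,"dz":0.01,"wx":0,"wy":0,"wz":0},{"gripper":0.1,"dx":0,"dy":0,"dz":0.025,"wx":0,"wy":0,"wz":0},{"gripper":0.1,"dx":0,"dy":0,"dz":0.05,"wx":0,"wy":0,"wz":0},{"gripper":0.1,"dx":0,"dy":0,"dz":0.075,"wx":0,"wy":0,"wz":0},{"gripper":0.1,"dx":0,"dy":0,"dz":0.1,"wx":0,"wy":0,"wz":0}]'
python3 -m inch '[{"gripper":0.1,"dx":0.007,"dy":-0.023,"dz":0,"wx":0,"wy":0,"wz":0},{"gripper":0.1,"dx":0.014,"dy":-0.046,"dz":0,"wx":0,"wy":0,"wz":0},{"gripper":0.1,"dx":0.02,"dy":-0.07,"dz":0,"wx":0,"wy":0,"wz":0},{"gripper":0.1,"dx":0.027,"dy":-0.093,"dz":0,"wx":0,"wy":0,"wz":0},{"gripper":0.1,"dx":0.034,"dy":-0.116,"dz":0,"wx":0,"wy":0,"wz":0}]'
python3 -m inch '[{"gripper":0.1,"dx":0.007,"dy":-0.023,"dz":0,"wx":0,"wy":0,"wz":0},{"gripper":0.1,"dx":0.014,"dy":-0.046,"dz":0,"wx":0,"wy":0,"wz":0},{"gripper":0.1,"dx":0.02,"dy":-0.07,"dz":0,"wx":0,"wy":0,"wz":0},{"gripper":0.1,"dx":0.027,"dy":-0.093,"dz":0,"wx":0,"wy":0,"wz":0},{"gripper":0.1,"dx":0.033,"dy":-0.112,"dz":0,"wx":0,"wy":0,"wz":0}]'
python3 -m inch '[{"gripper":0.1,"dx":0,"dy":0,"dz":0,"wx":0,"wy":0,"wz":0},{"gripper":0.1,"dx":0,"dy":0,"dz":-0.02,"wx":0,"wy":0,"wz":0},{"gripper":0.1,"dx":0,"dy":0,"dz":-0.04,"wx":0,"wy":0,"wz":0},{"gripper":0.1,"dx":0,"dy":0,"dz":-0.06,"wx":0,"wy":0,"wz":0},{"gripper":0.1,"dx":0,"dy":0,"dz":-0.07,"wx":0,"wy":0,"wz":0}]'
python3 - <<'E'
from h import *
st(); im=manip.camera("scene"); cv2.imwrite("pics/s6.png",cv2.resize(im[170:320,230:430],None,fx=4,fy=4))
E
```

```text
clock: 16.6
eef_pos: [448.0, 91.9, 134.7]
eef_rot: [3.142, 0.0, 0.075]
wrist_force: [0.0, 0.1, -0.3]
finger_gap: 24.3
finger_force: 10.0
clock: 17.02
eef_pos: [482.4, -25.2, 133.7]
eef_rot: [3.141, -0.0, 0.075]
wrist_force: [0.1, -0.1, -0.9]
finger_gap: 24.3
finger_force: 10.0
clock: 17.43
eef_pos: [515.5, -137.6, 133.6]
eef_rot: [3.141, -0.0, 0.074]
wrist_force: [0.7, 0.2, 0.0]
finger_gap: 24.2
finger_force: 10.0
clock: 17.85
eef_pos: [514.3, -135.2, 61.3]
eef_rot: [-3.141, 0.002, 0.075]
wrist_force: [0.2, 1.0, -0.9]
finger_gap: 24.3
finger_force: 10.0
t 17.85 tcp [ 514.33 -135.22   61.31] [-3.14  0.    0.07] F [ 0.24  1.03 -0.93] M [ 0.03  0.02 -0.05] gap 24.331276536967557 ff 9.997927933582105
```

View pics/s6.png

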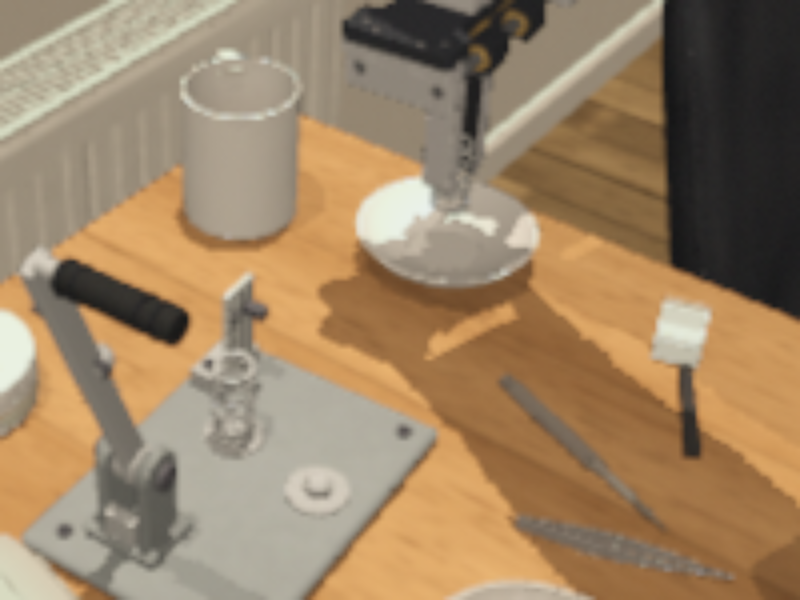

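The gripped spring is over the saucer at (450,190), the park pin at (317,488) is empty, and the sound spring still stands at (235,405). Lowering and releasing.

```bash

python3 -m inch '[{"gripper":0.1,"dx":0,"dy":0,"dz":-0.012,"wx":0,"wy":0,"wz":0},{"gripper":0.1,"dx":0,"dy":0,"dz":-0.024,"wx":0,"wy":0,"wz":0},{"gripper":0.1,"dx":0,"dy":0,"dz":-0.031,"wx":0,"wy":0,"wz":0},{"gripper":0.1,"dx":0,"dy":0,"dz":-0.036,"wx":0,"wy":0,"wz":0},{"gripper":0.1,"dx":0,"dy":0,"dz":-0.036,"wx":0,"wy":0,"wz":0}]'
python3 -m inch '[{"gripper":0.1,"dx":0,"dy":0,"dz":0,"wx":0,"wy":0,"wz":0},{"gripper":0.4,"dx":0,"dy":0,"dz":0,"wx":0,"wy":0,"wz":0},{"gripper":0.4,"dx":0,"dy":0,"dz":0,"wx":0,"wy":0,"wz":0},{"gripper":0.4,"dx":0,"dy":0,"dz":0,"wx":0,"wy":0,"wz":0},{"gripper":0.4,"dx":0,"dy":0,"dz":0,"wx":0,"wy":0,"wz":0}]'
python3 -m inch '[{"gripper":0.4,"dx":0,"dy":0,"dz":0.02,"wx":0,"wy":0,"wz":0},{"gripper":0.4,"dx":0,"dy":0,"dz":0.045,"wx":0,"wy":0,"wz":0},{"gripper":0.4,"dx":0,"dy":0,"dz":0.075,"wx":0,"wy":0,"wz":0},{"gripper":0.4,"dx":0,"dy":0,"dz":0.11,"wx":0,"wy":0,"wz":0},{"gripper":0.4,"dx":-0.03,"dy":0,"dz":0.13,"wx":0,"wy":0,"wz":0}]'
python3 -m inch '[{"gripper":0.4,"dx":-0.03,"dy":0,"dz":0.01,"wx":0,"wy":0,"wz":0},{"gripper":0.4,"dx":-0.06,"dy":0,"dz":0.02,"wx":0,"wy":0,"wz":0},{"gripper":0.4,"dx":-0.09,"dy":0,"dz":0.03,"wx":0,"wy":0,"wz":0},{"gripper":0.4,"dx":-0.09,"dy":0,"dz":0.03,"wx":0,"wy":0,"wz":0},{"gripper":0.4,"dx":-0.09,"dy":0,"dz":0.03,"wx":0,"wy":0,"wz":0}]'
python3 - <<'E'
from h import *
st(); a=cv2.resize(manip.camera("scene")[170:320,230:430],(600,450)); cv2.imwrite("pics/s7.png",a)
E
```

```text
clock: 18.32
eef_pos: [515.0, -135.8, 25.9]
eef_rot: [-3.141, 0.001, 0.074]
wrist_force: [-0.1, 0.4, -0.4]
finger_gap: 23.9
finger_force: 10.0
clock: 18.73
eef_pos: [515.5, -136.0, 27.1]
eef_rot: [3.141, -0.0, 0.074]
wrist_force: [0.0, -0.1, -0.2]
finger_gap: 37.2
finger_force: 0.0
clock: 19.15
eef_pos: [488.2, -136.4, 160.4]
eef_rot: [3.14, -0.005, 0.075]
wrist_force: [-0.3, 0.2, 0.7]
finger_gap: 37.6
finger_force: 0.0
clock: 19.57
eef_pos: [395.1, -136.3, 187.9]
eef_rot: [3.14, -0.002, 0.074]
wrist_force: [-0.2, -0.5, -0.2]
finger_gap: 37.5
finger_force: 0.0
t 19.5667 tcp [ 395.12 -136.25  187.88] [ 3.14 -0.    0.07] F [-0.22 -0.5  -0.17] M [ 0.03 -0.   -0.02] gap 37.540568711402535 ff 0.0
```

View pics/s7.png

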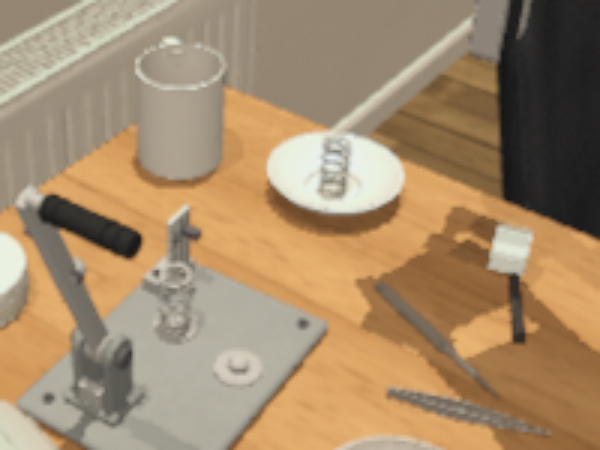

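The soft spring stands in the saucer at (335,168), the sound one on its seat at (177,305), and the lever is up. The mug and tin have not moved.

```bash
python3 -c "
from cell import manip
print(manip.sign_off())"
```

```text
the job is handed in; nothing more can be done
None
```

The job is handed in, with no verdict shown: the tested spring measured sound (about 25 N at 13 mm, roughly 1.9 N/mm; in the scene view the pointer appeared about 4 mm above the line) and stays on its seat, the soft one from the spare pin is in the saucer, and the lever is back up.

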